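# Refit the filler cap of a hydraulic tank, hand-snug on its seal

### The job

The hydraulic tank has been topped up: pick up its filler cap from the bench, set it on the filler neck with its lugs down in the gaps of the thread, and screw it clockwise until it is snug on the seal. Feel for the rise in torque and stop at snug, because overtightening ruins the seal; then let go of the cap. Leave the bearing, the tape measure and the bottle that stand nearby where they are.

Things in the scene. Friction and masses are not known exactly. Their poses are not given: they have to be found in the camera images.
- tank: Small hydraulic tank bolted to the bench (cannot move): grey steel box 124 (x) x 184 (y) mm, top plate 72 mm over the bench. Its motor lies on the +y end (up to 132 mm over the bench, 80 mm or more from the neck's axis); the aluminium filler neck stands at the -y end. Origin: on the bench under its middle; z up, +x away from the robot at yaw 0.
- neck (a point): On the filler neck's axis at its top, level with the black rubber seal, 102 mm over the bench; axes as tank. Neck 39 mm across, tapered at the top, with three equal thread ramps outside (47 mm across them, 3 mm thick), each 88 deg long, with 32 deg gaps between them. Clockwise from above closes; the thread pulls the cap down 20 mm a turn.
- gap_mark (a point): Short dark mark on the neck's flange under one gap of the thread, 30 mm from the neck's axis. Gaps are centred at 0, 120 and 240 deg about the neck from its +x axis, a mark under each. A cap set on with its lugs on the ramps instead of in the gaps stands 5 to 9 mm too high; turned clockwise it drops into the gaps.
- cap: Loose bare-metal screw cap with an upright wing handle, 0.18 kg, standing open side down. Round knurled body 60 mm across and 25 mm high, 50 mm across inside. Origin: on its axis at the bottom; z up, +x along the dark raised pointer on its top, wing along y. On the neck with its lugs in the gaps it lies on the seal, origin 20 mm (+-1 mm) below neck.
- cap_lug (a point): Tip of one of the three lugs inside the cap (4 mm thick, 42 mm across their tips, 4 mm above its bottom), at 0, 120 and 240 deg from the cap's +x axis. Turned clockwise from the gaps they pass under the ramps: the cap turns loosely for 15 to 60 deg (the seal has settled by an unknown amount, so where it bites differs each time).
- wing (a point): Middle of the wing handle, 45 mm above the cap's bottom: a bar 10 mm thick, 110 mm long, from 34 to 56 mm above the bottom (26 to 56 mm in its middle 60 mm). Once the seal bites, turning torque climbs about 0.05 N m a degree. Snug is 0.4 to 0.6 N m; past about 0.8 N m the seal is ruined.
- wing_end (a point): On the wing 45 mm from the axis, toward the cap's +y, 45 mm above its bottom. Pushed round here, snug is felt as about 10 N (9 to 13). Read it while the wing is moving: once turning stops, friction holds the cap and little load is left on the hand. Let go, the cap stays put.
- bearing: Ball bearing, 52 mm across, 15 mm high, lying flat behind the cap; not part of the job. Origin at its underside.
- tape_measure: Tape measure, 41x94x71 mm, standing near the vice; not part of the job. Origin at its underside.
- oil_bottle: Plastic bottle, 60 mm across, 204 mm tall, standing behind the tank on the left; not part of the job. Origin at its underside.

How it is judged:
On the way:
1. the cap sits on the neck, level, with its lugs down in the thread (horizontal distance between cap and neck below 0.004 m and angle between cap's own z axis and vertical below 0.06 rad and z of cap in the frame of neck below -0.017 m), for 0.1 s.
At the end, for the whole second after the job is handed in: The cap sits level (within 0.06 rad) and centred (within 4 mm) on the neck, lugs under the thread ramps, released and at rest, and the thread pulls it onto the seal with 10 to 30 N (all of step 1 and contact force between cap and tank between 10 and 30 N and angular speed of cap below 0.2 rad/s); the robot touches nothing.
It fails at once if the cap is overtightened or rammed: more than 40 N between cap and neck (contact force between cap and tank above 40 N).
It fails at once if the bearing, the tape measure or the bottle is pushed more than 3 cm (distance of any of bearing, tape_measure, oil_bottle from where it was at the start of the episode above 0.03 m).
It also fails if it takes over 51 s, if anything falls off the work surface, if the arm or the gripper's body presses on something with over 40 N, if the wrist force passes 120 N, or if a joint passes its speed limit or range.

### The arm

A 6-joint arm with a two-finger parallel gripper is mounted at the origin on the work surface; the furniture and walls round the work are solid. World frame = base frame: x ahead of the robot, y to its left, z up, the work surface at z = 0. Lengths are in m, angles in rad, forces in N, time in s.
With the tool pointing down it reaches from about 0.3 to 0.775 m from the base axis. Payload 14.6 kg.
Tool frame: the origin (TCP) lies midway between the tips of the shut fingers; the grasp point (between the pads) lies 19 mm behind it (ctrl.grip_depth is the distance from the TCP to the grasp point, in m); z points along the fingers, x is the direction in which the jaws open and shut, and the axes are right-handed (so a half turn about z gives the same grasp; the last joint's range is limited). The gripper opens to 94 mm and grips with 3 to 60 N. Pads are 16 mm wide; open, the fingers measure 119 mm over their backs; the gripper's body (75 mm by 177 mm) begins 78 mm behind the grasp point.
Start: joints at [-1.334, 0.3, 1.521, -0, 1.321, -0.067], TCP at [0.165, -0.525, 0.177] pointing down, gripper open.
Joint ranges: [-3.03, 3.03], [-0.79, 2.21], [0.23, 2.52], [-1.04, 4.18], [0, 3.07], [-2.55, 2.55]. Speed limits (rad/s): [2.22, 2.22, 2.57, 3.14, 3.14, 3.14].

### API

Orientations are given as [roll, pitch, yaw] about the fixed x, y, z axes, in that order (R = Rz(yaw) Ry(pitch) Rx(roll)).
In Python, from station import ctrl gives the robot as it stands.
- The arm moves only by the tool play_rows, never from a script. Its argument "steps" is a list that holds one entry, the list of rows, each a list of 7 numbers: the shift along the tool's x, y, z in cm, then the turn, a rotation vector about the tool's x, y, z in rad, then the opening, from 0 (shut) to 1 (fully open). In form: [[[x, y, z, ax, ay, az, hand], ...]]. A call has 1 to 20 rows; each row is the pose to reach, as a shift and turn from the pose measured when the call began, along the tool's axes at that moment; what a row does not reach only later rows make up. A row lasts 1/12 s, in which the tool goes at most 41.7 mm and 7.16 degrees, less where a joint would pass 70% of its speed; a pose out of reach is approached as far as the arm can. A call with a gripper value outside its range is refused whole. The fingers move at their own pace and stop on an object; "force" is the grip in N (left out, the last holds). Time passes only in rows, so rows that repeat a pose let the fingers close. It gives the time, the measured TCP pose, the force and the opening at its end, in the units of the state.
- ctrl.get_obs(): the state, without advancing time (a new reading comes with each control period).
- ctrl.camera(name): name is "scene" or "top" or "wrist"; returns a dict with "frame" (480x640x3 uint8, blue, green, red), "fovy" (degrees; the focal length in pixels is half the picture's height over the tangent of half this angle, whatever the lens; pixels are square), "cx", "cy" (the principal point, pixels), "world_to_cam" (4x4, takes a point from world to camera coordinates). Camera axes: x right, y up, looking along -z (the intrinsics and any distortion apply to the point x, -y, -z); pixel columns grow to the right and rows downward; lengths in m; the calibration is good to about 2 mm. A picture is of the moment at which its call begins. There is no depth.
- ctrl.hand_in(): hands the job in, once; it reports no verdict.
The state is a dict: "time_s": time; "qpos": joint angles; "joint_vel": joint speeds; "tau": joint torques, N m; "ee_pos": TCP position; "eef_rot": TCP orientation; "force": force on the tool from outside, world axes, zero at the start; "moment": the same for the moment, N m; "grip_width": finger opening in m.
Only numpy, scipy, OpenCV 4.12 (cv2) and the standard library are available. Lean on these libraries where they do the work, as an engineer would, in place of code of your own. Each camera call takes 0.05 s, during which the arm holds its last target. There are 200 camera calls.

## Working session

There is one attempt and no reset: what is moved stays moved. The work goes in short steps, Python scripts to look and compute and a tool call to move; the robot and the scene stay as the last step left them, time stands still between calls to the robot, and variables do not carry over. Pictures are saved under pics/ and viewed, about 8 in all and at most 12, crops included, and the job is handed in when it is done.

Besides the shell and the picture viewer there is one more tool, called after "Call:" by a JSON object that holds its "fn" and its "kwargs", one argument or row to a line. play_rows: Moves the arm, as the interface text tells. Its arguments: {"type":"object","properties":{"steps":{"type":"array"},"force":{"type":"number"}},"required":["steps"]}

```bash
mkdir -p pics; ls
cat > h.py <<'E'
import numpy as np, cv2, json
from station import ctrl
def shot(n,fn):
    c=ctrl.camera(n); cv2.imwrite('pics/'+fn+'.png',c['frame'])
    np.savez('pics/'+fn+'.npz',**{k:c[k] for k in c if k!='frame'}); return c
def load(fn): return np.load('pics/'+fn+'.npz',allow_pickle=True)
def ray(c,u,v):
    f=240/np.tan(np.radians(float(c['fovy']))/2); d=np.array([(u-float(c['cx']))/f,-(v-float(c['cy']))/f,-1])
    M=np.array(c['world_to_cam']); R=M[:3,:3]; return -R.T@M[:3,3], R.T@d
def onz(c,u,v,z):
    o,d=ray(c,u,v); return o+d*(z-o[2])/d[2]
def proj(c,p):
    f=240/np.tan(np.radians(float(c['fovy']))/2); M=np.array(c['world_to_cam']); q=M[:3,:3]@np.array(p)+M[:3,3]
    return float(c['cx'])+f*q[0]/-q[2], float(c['cy'])-f*q[1]/-q[2]
E
python3 - <<'E'
from h import *
for n in('scene','top','wrist'):
    c=shot(n,n+'0'); print(n,{k:(np.round(c[k],3).tolist() if k!='frame' else 0) for k in c})
print(ctrl.get_obs())
E
```

```text
pics
scene {'frame': 0, 'fovy': 56.786, 'cx': 318.004, 'cy': 235.549, 'world_to_cam': [[-0.899, -0.438, 0.011, 0.362], [0.339, -0.678, 0.653, -0.24], [-0.278, 0.59, 0.758, -0.951], [0.0, 0.0, 0.0, 1.0]]}
top {'frame': 0, 'fovy': 43.422, 'cx': 310.446, 'cy': 240.891, 'world_to_cam': [[-0.023, -1.0, 0.004, -0.058], [0.998, -0.023, 0.056, -0.439], [-0.056, 0.005, 0.998, -1.696], [0.0, 0.0, 0.0, 1.0]]}
wrist {'frame': 0, 'fovy': 63.633, 'cx': 317.97, 'cy': 246.243, 'world_to_cam': [[0.3, -0.954, -0.001, -0.551], [0.916, 0.289, -0.278, 0.031], [0.265, 0.083, 0.961, -0.391], [0.0, 0.0, 0.0, 1.0]]}
{'time_s': 0.15, 'qpos': array([-1.33361090e+00,  3.00377994e-01,  1.52146186e+00,  1.06648032e-05,
        1.32069350e+00, -6.66235123e-02]), 'joint_vel': array([-0.00107962, -0.00140916, -0.00206966,  0.00013376,  0.00100113,
        0.00212993]), 'tau': array([ 1.32360379e-03, -5.31955576e+01, -3.52815771e+01,  7.08785537e-02,
        2.36340612e-02, -6.91014793e-05]), 'ee_pos': array([ 0.16446841, -0.52458559,  0.17628784]), 'eef_rot': array([-3.14151972e+00,  9.37929131e-04, -1.26699000e+00]), 'force': array([ 1.01075017, -0.40320485, -0.15572196]), 'moment': array([-0.02073968,  0.04433742,  0.02399652]), 'grip_width': 0.09380372745449177}
```

View pics/top0.png

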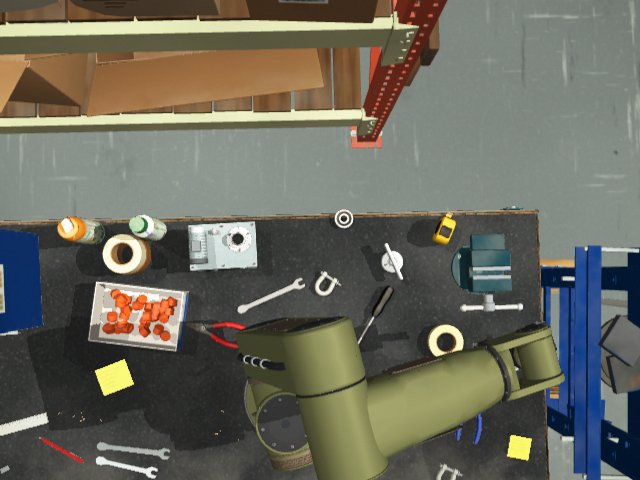

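View pics/scene0.png

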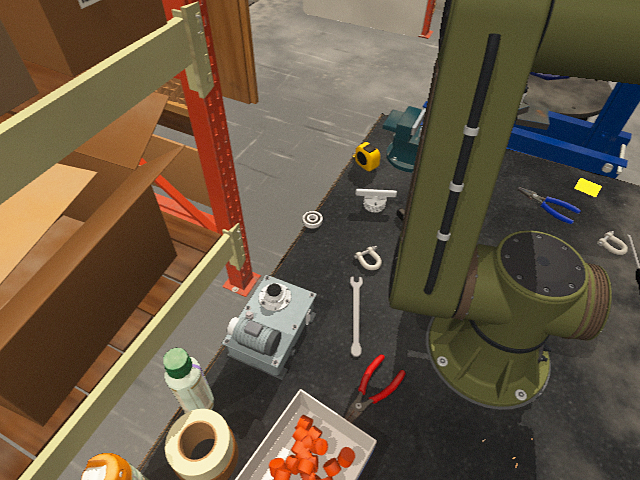

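Top view shows the cap at about (392,261), wing leaning slightly, the neck at (238,239), the bearing at (344,218) and the tape at (445,228). I'll enlarge the cap and neck in both views.

Run:
```python
from h import *
t=cv2.imread('pics/top0.png'); s=cv2.imread('pics/scene0.png')
def cr(i,x,y,w=50,h=37,k=8): return cv2.resize(i[y:y+h,x:x+w],None,fx=k,fy=k,interpolation=cv2.INTER_CUBIC)
o=np.vstack([np.hstack([cr(t,367,243),cr(t,213,221)]),np.hstack([cr(s,351,180),cr(s,250,277)])])
cv2.imwrite('pics/crop0.png',o)
c=load('top0'); d=load('scene0')
for n,k,u,v,z in(('cap',c,392,261,.025),('neck',c,238,239,.102),('cap',d,376,203,.025),('neck',d,274,293,.102)): print(n,onz(k,u,v,z))
```

```text
cap [ 0.37517728 -0.29556003  0.025     ]
neck [0.44220424 0.12702309 0.102     ]
cap [ 0.36433471 -0.27795163  0.025     ]
neck [0.43783606 0.13706335 0.102     ]
```

View pics/crop0.png

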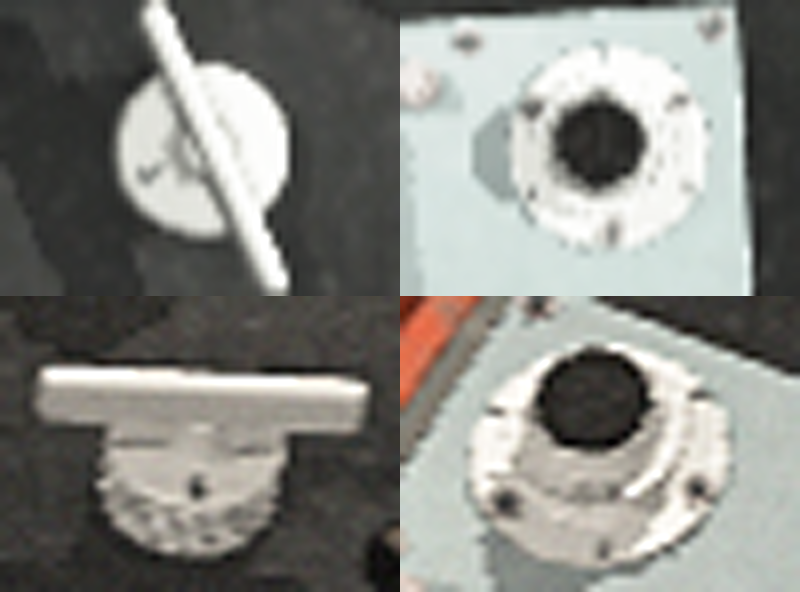

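```bash
cat >> h.py <<'E'
from scipy.spatial.transform import Rotation as Ro
def go(p,yawdeg):
    o=ctrl.get_obs(); R=Ro.from_euler('xyz',o['eef_rot']); T=Ro.from_euler('xyz',[np.pi,0,np.radians(yawdeg)])
    d=R.inv().apply(np.array(p)-o['ee_pos'])*100; r=(R.inv()*T).as_rotvec()
    print('row',np.round(d,2).tolist(),np.round(r,3).tolist(),'t',o['time_s'])
E
python3 - <<'E'
from h import *
c=load('top0'); d=load('scene0')
for n,k,u,v,z in(('cap',c,392.5,261.8,.025),('wingmid',c,394.2,261.4,.056),('neck',c,238,238.8,.102),('flange',c,239.2,239.4,.075),('cap',d,375.4,200.5,.025),('neck',d,274.4,289.8,.102)): print(n,onz(k,u,v,z))
go([.372,-.29,.2],-68)
E
```

```text
cap [ 0.37289879 -0.29689681  0.025     ]
wingmid [ 0.37334156 -0.29726691  0.056     ]
neck [0.44274216 0.12701432 0.102     ]
flange [0.4426976  0.12687474 0.075     ]
cap [ 0.36924772 -0.28617052  0.025     ]
neck [0.44100045 0.12984536 0.102     ]
row [-16.18, -26.82, -2.35] [-0.0, 0.001, -0.08] t 0.15
```

Call:
{"fn": "play_rows", "kwargs": {
  "steps": [
    [[-3,-5,-2.35,0,0,-0.08,1],[-6,-10,-2.35,0,0,-0.08,1],[-9,-14.5,-2.35,0,0,-0.08,1],[-11.5,-19,-2.35,0,0,-0.08,1],[-14,-23,-2.35,0,0,-0.08,1],[-15.7,-27,-2.35,0,0,-0.08,1],[-15.7,-27,-2.35,0,0,-0.08,1],[-15.7,-27,-2.35,0,0,-0.08,1],[-15.7,-27,-2.35,0,0,-0.08,1],[-15.7,-27,-2.35,0,0,-0.08,1],[-15.7,-27,-2.35,0,0,-0.08,1]]
  ]
}}

```text
time_s: 1.07
ee_pos: [0.3748, -0.2944, 0.1998]
eef_rot: [3.141, 0.001, -1.187]
force: [0.1, 0.7, 0.2]
grip_width: 0.0938
```

Run:
```python
from h import *
shot('wrist','wcap'); o=ctrl.get_obs(); print(o['ee_pos'],o['eef_rot'])
c=load('wcap'); print(proj(c,[.373,-.297,.025]),proj(c,[.373,-.297,.056]))
go([.43,.127,.26],5)
```

```text
[ 0.37455286 -0.29466907  0.1998455 ] [ 3.14146275e+00  1.04165098e-03 -1.18792260e+00]
(np.float64(318.94768209971625), np.float64(219.18837643525174)) (np.float64(318.99845070050486), np.float64(226.19413173113853))
row [-37.05, -20.9, -5.98] [-0.001, 0.001, -1.275] t 1.1167
```

View pics/wcap.png

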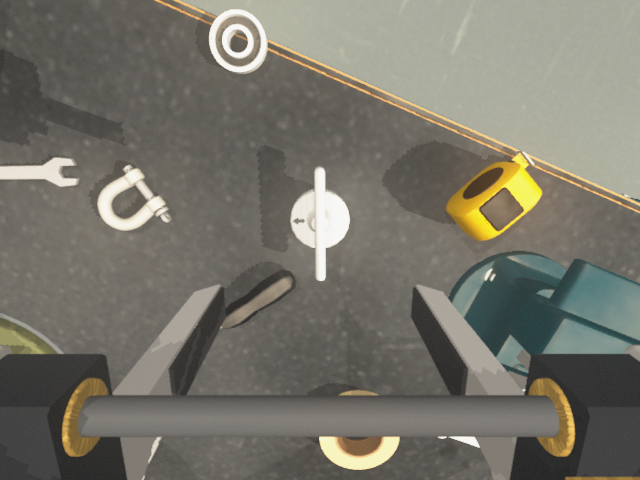

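The cap sits at (320,219) with its wing vertical from (320,168) to (321,278) and its pointer facing left. That agrees with the prediction within 1 mm. Next, the neck.

Call:
{"fn": "play_rows", "kwargs": {
  "steps": [
    [[-3,-1.6,-2,0,0,-0.11,1],[-6.5,-3.6,-4,0,0,-0.23,1],[-10,-5.6,-6,0,0,-0.35,1],[-13.5,-7.6,-6,0,0,-0.47,1],[-17,-9.6,-6,0,0,-0.59,1],[-20.5,-11.6,-6,0,0,-0.71,1],[-24,-13.6,-6,0,0,-0.83,1],[-27.5,-15.5,-6,0,0,-0.95,1],[-31,-17.5,-6,0,0,-1.07,1],[-34.5,-19.5,-6,0,0,-1.19,1],[-37,-21,-6,0,0,-1.275,1],[-37,-21,-6,0,0,-1.275,1],[-37,-21,-6,0,0,-1.275,1],[-37,-21,-6,0,0,-1.275,1],[-37,-21,-6,0,0,-1.275,1]]
  ]
}}

```text
time_s: 2.37
ee_pos: [0.4312, 0.1255, 0.2603]
eef_rot: [-3.141, 0.0, 0.084]
force: [1.1, 0.1, 0.6]
grip_width: 0.0944
```

Run:
```python
from h import *
shot('wrist','wneck'); o=ctrl.get_obs(); print(o['ee_pos'],o['eef_rot'])
c=load('wneck'); u,v=proj(c,[.4427,.127,.09]); print(u,v)
i=cv2.imread('pics/wneck.png'); x,y=int(u)-50,int(v)-37; x=max(x,0);y=max(y,0)
print(x,y); cv2.imwrite('pics/cneck.png',cv2.resize(i[y:y+75,x:x+100],None,fx=8,fy=8,interpolation=cv2.INTER_CUBIC))
# wing in wcap: white pixels strips
w=load('wcap'); g=cv2.cvtColor(cv2.imread('pics/wcap.png'),6)
P=[]
for v in list(range(172,184))+list(range(260,276)):
    r=g[v,300:345].astype(float)>150; xs=np.nonzero(r)[0]; P.append((300+xs.mean(),v)) if len(xs) else None
    if v%6==0: print(v,xs+300)
W=np.array([onz(w,a,b,.056)[:2] for a,b in P]); f=np.polyfit(W[:,0],W[:,1],1); print('wing yaw',np.degrees(np.arctan(f[0])),'y at x=.373',np.polyval(f,.373))
```

```text
[0.43127149 0.12562514 0.26032191] [-3.14069888e+00  1.92601036e-04  8.41340331e-02]
330.84194562997305 217.54297024670663
280 180
174 [314 315 316 317 318 319 320 321 322 323 324 325]
180 [314 315 316 317 318 319 320 321 322 323 324 325]
264 [315 316 317 318 319 320 321 322 323 324 325]
270 [315 316 317 318 319 320 321 322 323 324 325]
wing yaw 22.43707378557789 y at x=.373 -0.29781477939302337
```

View pics/cneck.png

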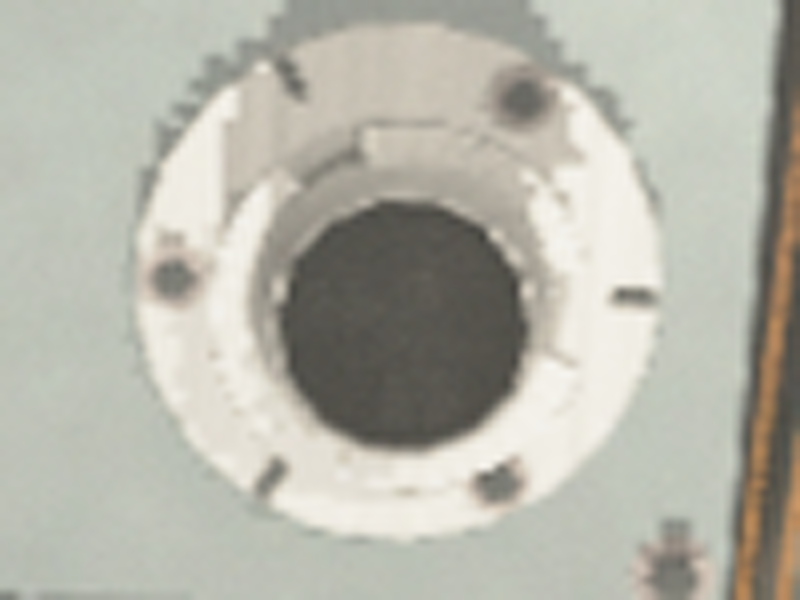

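The crop (origin 280,180, 8×) shows the three gap marks at (633,296), (290,77) and (271,477), and the seal disc centred at (403,325).

Run:
```python
from h import *
c=load('wneck'); q=lambda a,b:(280+(a-3.5)/8,180+(b-3.5)/8)
print('seal',onz(c,*q(403,325),.102))
for z in(.072,.075,.078,.081):
    M=np.array([onz(c,*q(*p),z)[:2] for p in((633,296),(290,77),(271,477))]); m=M.mean(0); d=M-m
    print(z,m,np.linalg.norm(d,axis=1),np.degrees(np.arctan2(d[:,1],d[:,0]))-[0,120,-120])
w=load('wcap'); print('cap body',onz(w,320.3,219,.025),'wing ends mid',(onz(w,320,168,.056)+onz(w,320.5,279.5,.056))/2)
for v in (166,167,168,169,277,278,279,280,281,282): print(v,cv2.imread('pics/wcap.png')[v,318:323].mean(),end=' ')
g=cv2.cvtColor(cv2.imread('pics/wcap.png'),6); b=(g[180:262,280:360]>120).astype(np.uint8); n=cv2.morphologyEx(b,2,np.ones((15,15),np.uint8)); ys,xs=np.nonzero(n); print('body box',280+xs.min(),280+xs.max(),180+ys.min(),180+ys.max())
go([.373,-.297,.15],-67.6)
```

```text
seal [0.44147725 0.12679561 0.102     ]
0.072 [0.44178161 0.12556114] [0.03064661 0.03051711 0.03065346] [2.35946275 2.2049532  2.07274683]
0.075 [0.44164595 0.12615909] [0.03041443 0.03028591 0.03042123] [2.35946275 2.2049532  2.07274683]
0.078 [0.44151029 0.12675704] [0.03018225 0.03005471 0.030189  ] [2.35946275 2.2049532  2.07274683]
0.081 [0.44137463 0.127355  ] [0.02995007 0.02982351 0.02995676] [2.35946275 2.2049532  2.07274683]
cap body [ 0.37369217 -0.29819116  0.025     ] wing ends mid [ 0.37358284 -0.2980322   0.056     ]
166 131.53333333333333 167 177.93333333333334 168 221.66666666666666 169 240.46666666666667 277 243.26666666666668 278 243.0 279 239.33333333333334 280 220.93333333333334 281 116.66666666666667 282 107.2 body box 291 349 189 247
row [-9.36, 41.63, 11.0] [-0.001, 0.001, 1.264] t 2.4167
```

Neck axis is at (0.4416, 0.1268) with tank yaw 2.2°; the marks come out at 30.2 mm radius, as they should. The cap is at (0.3736, −0.298), yaw 112.4°. I'll place it at yaw 242.2°, where the wrist range is good. Back to the cap now.

Call:
{"fn": "play_rows", "kwargs": {
  "steps": [
    [[-1,3.5,0,0,0,0.12,1],[-2,7.5,1,0,0,0.24,1],[-3,11.5,2,0,0,0.36,1],[-4,15.5,3,0,0,0.48,1],[-4.8,19.5,4,0,0,0.6,1],[-5.6,23.5,5,0,0,0.72,1],[-6.5,27.5,6,0,0,0.84,1],[-7.3,31.5,7,0,0,0.96,1],[-8.2,35.5,8,0,0,1.08,1],[-9,39,9.5,0,0,1.18,1],[-9.3,41.7,11,0,0,1.264,1],[-9.3,41.7,11,0,0,1.264,1],[-9.3,41.7,11,0,0,1.264,1],[-9.3,41.7,11,0,0,1.264,1],[-9.3,41.7,11,0,0,1.264,1]]
  ]
}}

```text
time_s: 3.67
ee_pos: [0.3738, -0.2972, 0.1508]
eef_rot: [-3.141, -0.0, -1.179]
force: [-0.9, -0.3, 0.7]
grip_width: 0.0939
```

Run:
```python
from h import *
go([.3736,-.298,.032],-67.6)
```

```text
row [0.06, 0.06, 11.88] [-0.001, -0.0, 0.001] t 3.6667
```

Call:
{"fn": "play_rows", "kwargs": {
  "steps": [
    [[0.06,0.06,4,0,0,0,1],[0.06,0.06,8,0,0,0,1],[0.06,0.06,10.5,0,0,0,1],[0.06,0.06,11.88,0,0,0,1],[0.06,0.06,11.88,0,0,0,1],[0.06,0.06,11.88,0,0,0,0],[0.06,0.06,11.88,0,0,0,0],[0.06,0.06,11.88,0,0,0,0],[0.06,0.06,11.88,0,0,0,0],[0.06,0.06,11.88,0,0,0,0],[0.06,0.06,11.88,0,0,0,0],[0.06,0.06,11.88,0,0,0,0],[0.06,0.06,11.88,0,0,0,0],[0.06,0.06,11.88,0,0,0,0]]
  ],
  "force": 40
}}

```text
time_s: 4.83
ee_pos: [0.3735, -0.298, 0.0321]
eef_rot: [-3.141, -0.0, -1.179]
force: [0.4, 0.2, 0.1]
grip_width: 0.0374
```

Run:
```python
from h import *
o=ctrl.get_obs(); print(o['ee_pos'],o['eef_rot'],o['force'],o['moment'],o['grip_width'])
```

```text
[ 0.37351475 -0.29799225  0.03205246] [-3.14095116e+00 -2.41574418e-04 -1.17863833e+00] [0.42183833 0.24179193 0.10115828] [ 0.06401486 -0.009182   -0.05420568] 0.03741736497842232
```

Call:
{"fn": "play_rows", "kwargs": {
  "steps": [
    [[0,0,0,0,0,0,0],[0,0,0,0,0,0,0],[0,0,0,0,0,0,0],[0,0,0,0,0,0,0],[0,0,0,0,0,0,0],[0,0,0,0,0,0,0],[0,0,0,0,0,0,0],[0,0,0,0,0,0,0],[0,0,0,0,0,0,0]]
  ]
}}

```text
time_s: 5.58
ee_pos: [0.3735, -0.298, 0.0321]
eef_rot: [-3.141, -0.0, -1.179]
force: [-0.3, 0.8, -0.2]
grip_width: 0.0001
```

Run:
```python
from h import *
o=ctrl.get_obs(); print(o['ee_pos'],o['eef_rot'],o['force'],o['moment'],o['grip_width'])
```

```text
[ 0.37353868 -0.29798425  0.03206203] [-3.14089666e+00 -2.53609700e-04 -1.17861830e+00] [-0.31912821  0.80588763 -0.179423  ] [ 0.01103786 -0.01415042 -0.01287572] 8.855381466492602e-05
```

The fingers shut fully without meeting the wing. I'll look.

Run:
```python
from h import *
shot('wrist','wmiss'); shot('scene','smiss')
a=cv2.imread('pics/wmiss.png'); b=cv2.imread('pics/smiss.png')[140:260,300:460]
cv2.imwrite('pics/miss.png',np.hstack([cv2.resize(a,(400,300)),cv2.resize(b,(400,300))]))
```

```text
(no output)
```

View pics/miss.png

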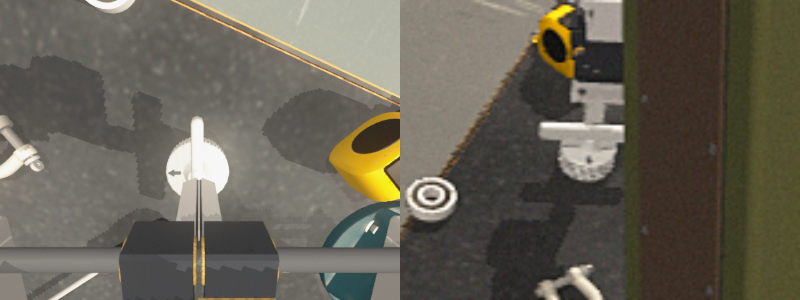

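Run:
```python
from h import *
c=load('wmiss'); o=ctrl.get_obs(); p=o['ee_pos']
print('tcp',proj(c,p),'cap mid z.056',proj(c,[.3736,-.298,.056]),'z.025',proj(c,[.3736,-.298,.025]))
d=np.array([np.cos(np.radians(22.4)),np.sin(np.radians(22.4)),0])*.055
for s in(1,-1): print('end',proj(c,np.array([.3736,-.298,.056])+s*d))
a=cv2.imread('pics/wmiss.png')[170:400,220:420]; b=cv2.imread('pics/smiss.png')[165:225,340:404]
cv2.imwrite('pics/miss2.png',np.hstack([cv2.resize(a,(500,575),interpolation=2),cv2.resize(b,(300,575)[:2] if 0 else (300,281),interpolation=2).copy() if 0 else cv2.copyMakeBorder(cv2.resize(b,(300,281),interpolation=2),0,294,0,0,0)]))
```

```text
tcp (np.float64(316.2908927290945), np.float64(278.91176769474407)) cap mid z.056 (np.float64(316.2082087210774), np.float64(295.4943819694097)) z.025 (np.float64(316.4180045884694), np.float64(274.5220362901551))
end (np.float64(316.33197559887685), np.float64(188.05378181171244))
end (np.float64(316.1020811711092), np.float64(387.6224849367221))
```

View pics/miss2.png

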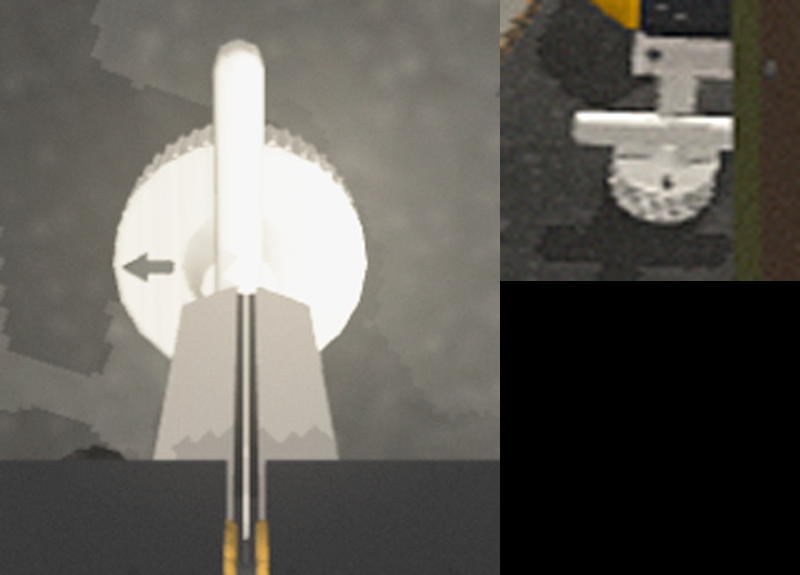

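Seen close, the finger tips end right at or above the wing's top. Their spacing (191 px for 94 mm) and row (286 against 265 expected) put them about 30 mm above the reported TCP. I'll check the frame offsets before going lower.

Run:
```python
from h import *
print([a for a in dir(ctrl) if a[0]!='_'],ctrl.grip_depth)
o=ctrl.get_obs();c=load('wcap'); cp,_=ray(c,0,0); print('cam-TCP',cp-[.37455,-.29467,.19985])
R=Ro.from_euler('xyz',[3.14146,.00104,-1.18792]); p=np.array([.37455,-.29467,.19985])
for h in(0,.01,.02,.03,.035): print(h,[np.round(proj(c,p+R.apply([sx*.047,y,-h])),1).tolist() for sx in(-1,1) for y in(-.008,.008)])
```

```text
['MotionError', 'camera', 'get_obs', 'grip_depth', 'hand_in'] 0.0188
cam-TCP [0.07437448 0.02912924 0.20762168]
0 [[233.8, 266.1], [235.4, 292.3], [399.5, 266.5], [397.9, 292.6]]
0.01 [[230.0, 272.2], [231.7, 299.4], [403.3, 272.5], [401.4, 299.7]]
0.02 [[225.7, 278.8], [227.7, 307.1], [407.4, 279.1], [405.4, 307.5]]
0.03 [[221.1, 286.0], [223.2, 315.6], [411.9, 286.4], [409.7, 316.0]]
0.035 [[218.6, 290.0], [220.8, 320.2], [414.3, 290.3], [412.0, 320.6]]
```

Call:
{"fn": "play_rows", "kwargs": {
  "steps": [
    [[0,0,0,0,0,0,0.5],[0,0,0,0,0,0,0.5],[0,0,0,0,0,0,0.5],[0,0,0,0,0,0,0.5],[0,0,0,0,0,0,0.5],[0,0,0,0,0,0,0.5],[0,0,0,0,0,0,0.5],[0,0,0.4,0,0,0,0.5],[0,0,0.8,0,0,0,0.5],[0,0,0.8,0,0,0,0.5]]
  ]
}}

```text
time_s: 6.52
ee_pos: [0.3731, -0.2976, 0.0231]
eef_rot: [-3.142, 0.001, -1.179]
force: [0.6, -1.0, 0.1]
grip_width: 0.0468
```

The tip corners match a tip plane 30 mm above the reported TCP exactly, so I'll use effective tip = TCP + 0.030 m. Going down until the tips are around 0.035.

Call:
{"fn": "play_rows", "kwargs": {
  "steps": [
    [[0,0,0.5,0,0,0,0.5],[0,0,1,0,0,0,0.5],[0,0,1.5,0,0,0,0.5],[0.03,0.07,1.8,0,0,0,0.5],[0.03,0.07,1.8,0,0,0,0.5]]
  ]
}}

```text
time_s: 6.93
ee_pos: [0.3722, -0.2979, 0.0043]
eef_rot: [3.141, 0.002, -1.179]
force: [-0.7, -0.1, -1.3]
grip_width: 0.047
```

Call:
{"fn": "play_rows", "kwargs": {
  "steps": [
    [[0,0,0,0,0,0,0],[0,0,0,0,0,0,0],[0,0,0,0,0,0,0],[0,0,0,0,0,0,0],[0,0,0,0,0,0,0],[0,0,0,0,0,0,0],[0,0,0,0,0,0,0],[0,0,0,0,0,0,0]]
  ],
  "force": 40
}}

```text
time_s: 7.6
ee_pos: [0.3721, -0.2979, 0.0042]
eef_rot: [3.141, 0.002, -1.179]
force: [0.8, -0.3, -2.1]
grip_width: 0.0097
```

Call:
{"fn": "play_rows", "kwargs": {
  "steps": [
    [[0,0,-0.5,0,0,0,0],[0,0,-1.5,0,0,0,0],[0,0,-4,0,0,0,0],[0,0,-7.5,0,0,0,0],[0,0,-11,0,0,0,0],[0,0,-14,0,0,0,0],[0,0,-16,0,0,0,0],[0,0,-16,0,0,0,0]]
  ]
}}

```text
time_s: 8.27
ee_pos: [0.3736, -0.2993, 0.1692]
eef_rot: [-3.139, -0.005, -1.179]
force: [-0.2, 0.4, -1.5]
grip_width: 0.0097
```

Run:
```python
from h import *
o=ctrl.get_obs(); print(o['ee_pos'],o['eef_rot'],o['force'],o['moment'],o['grip_width'])
c=shot('wrist','wheld')
ps=[]; w=load('wheld')
R=Ro.from_euler('xyz',o['eef_rot'])
print('pred cap top centre',proj(w,o['ee_pos']+R.apply([0,-.0014,-.021])),'pred wing far end',proj(w,o['ee_pos']+R.apply([0,-.0564,-.052])))
cv2.imwrite('pics/cheld.png',cv2.resize(c['frame'][150:400,200:440],None,fx=2.3,fy=2.3,interpolation=2))
go([.4416,.1268,.165],62.2)
```

```text
[ 0.37361587 -0.29931042  0.1692388 ] [-3.13899278 -0.00458303 -1.17860232] [-0.23087975  0.44935799 -1.4847513 ] [-0.0589474  -0.01431096 -0.00829046] 0.009660167710000467
pred cap top centre (np.float64(316.1456704757956), np.float64(290.9025075733231)) pred wing far end (np.float64(315.78043715775345), np.float64(194.07071939249622))
row [-36.7, -22.61, 0.11] [0.001, -0.002, -2.264] t 8.3167
```

View pics/cheld.png

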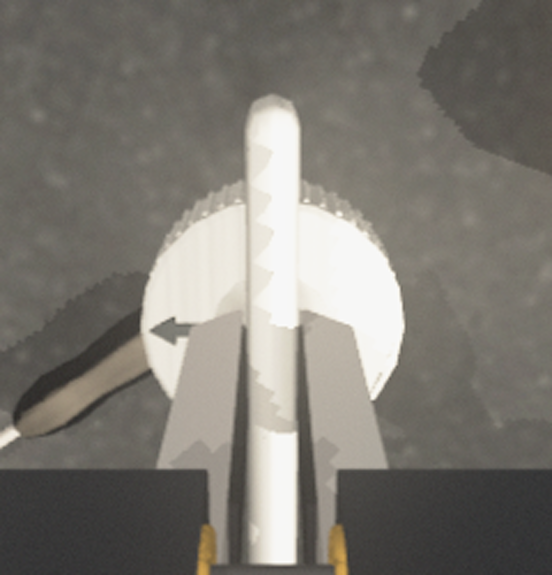

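The cap is held level, its far wing end at row 192 against 194 predicted, so it sits about 2 mm outward along the wing. Carrying it over the neck while turning it +129.8°.

Call:
{"fn": "play_rows", "kwargs": {
  "steps": [
    [[-1.5,-1,0,0,0,-0.11,0],[-3.5,-2.2,0,0,0,-0.23,0],[-5.6,-3.4,0,0,0,-0.35,0],[-7.6,-4.7,0,0,0,-0.47,0],[-9.6,-5.9,0,0,0,-0.59,0],[-11.6,-7.2,0,0,0,-0.71,0],[-13.6,-8.4,0,0,0,-0.83,0],[-15.6,-9.7,0,0,0,-0.95,0],[-17.6,-10.9,0,0,0,-1.07,0],[-19.6,-12.2,0,0,0,-1.19,0],[-21.6,-13.4,0,0,0,-1.31,0],[-23.6,-14.6,0,0,0,-1.43,0],[-25.6,-15.9,0,0,0,-1.55,0],[-27.6,-17.1,0,0,0,-1.67,0],[-29.6,-18.4,0,0,0,-1.79,0],[-31.6,-19.6,0,0,0,-1.91,0],[-33.6,-20.8,0.3,0,0,-2.03,0],[-35.4,-21.9,0.6,0,0,-2.15,0],[-36.6,-22.7,1,0,0,-2.264,0],[-36.6,-22.7,1,0,0,-2.264,0]]
  ]
}}

```text
time_s: 9.98
ee_pos: [0.4419, 0.128, 0.154]
eef_rot: [-3.141, 0.002, 1.094]
force: [0.8, -0.7, -2.3]
grip_width: 0.0097
```

Call:
{"fn": "play_rows", "kwargs": {
  "steps": [
    [[0,0,0,0,0,0,0],[0,0,0,0,0,0,0]]
  ]
}}

```text
time_s: 10.15
ee_pos: [0.4413, 0.1275, 0.1531]
eef_rot: [-3.139, 0.003, 1.091]
force: [0.1, 0.8, -2.9]
grip_width: 0.0097
```

Run:
```python
from h import *
o=ctrl.get_obs(); print(o['ee_pos'],o['eef_rot'],o['force'],o['moment'],o['grip_width'],o['qpos'])
go([.4427,.1259,.115],62.2)
c=shot('wrist','whov'); w=load('whov')
for z,n in((.075,'mark'),): 
  for a in(2.2,122.2,242.2): print(proj(w,[.4411+.03*np.cos(np.radians(a)),.1268+.03*np.sin(np.radians(a)),.077]))
cv2.imwrite('pics/chov.png',cv2.resize(c['frame'][150:400,200:440],None,fx=2.3,fy=2.3,interpolation=2))
```

```text
[0.44127661 0.12752175 0.15309522] [-3.13928885  0.00316935  1.09113602] [ 0.13496291  0.75983907 -2.92483194] [ 0.03128482 -0.14531751  0.04351637] 0.009692792450459373 [ 2.02213825e-01  1.22225342e-01  1.79350827e+00 -1.07036456e-03
  1.22964536e+00 -8.88558526e-01]
row [-0.07, 0.21, 3.81] [-0.002, 0.003, 0.006] t 10.15
(np.float64(338.41667921582854), np.float64(278.044668645116))
(np.float64(339.89218678175763), np.float64(212.46788728375532))
(np.float64(280.15588940552954), np.float64(245.59490466179918))
```

View pics/chov.png

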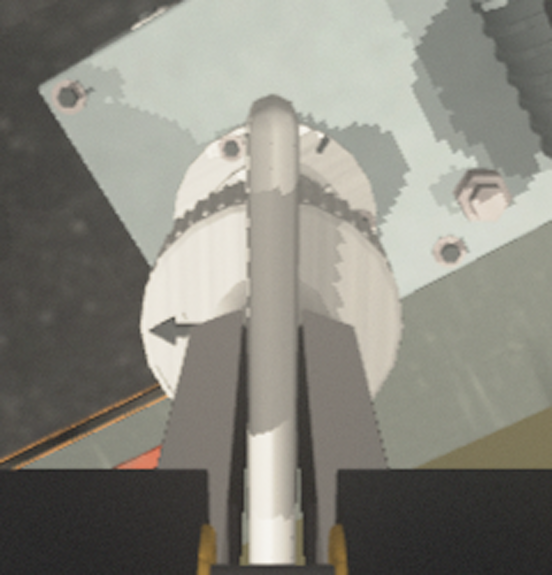

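The mark at 122° appears at crop (323,142), i.e. image (340.4,211.7), and the flange crescent is centred on column 319. Reading the settled pose and checking the camera geometry.

Run:
```python
from h import *
o=ctrl.get_obs(); print(o['time_s'],o['ee_pos'],o['eef_rot'],o['force'],o['moment'])
for n in('wcap','wneck','wheld','whov'):
    w=load(n); M=w['world_to_cam']; print(n,-M[:3,:3].T@M[:3,3], 'cam yaw',np.degrees(np.arctan2(M[0,1],M[0,0])),M[0,2])
w=load('whov'); cp,_=ray(w,0,0); R=Ro.from_euler('xyz',o['eef_rot'])
print('cam in tool now',R.inv().apply(cp-o['ee_pos']))
w=load('wcap');cp,_=ray(w,0,0); print('cam in tool wcap',Ro.from_euler('xyz',[3.14146,.00104,-1.18792]).inv().apply(cp-[.37455,-.29467,.19985]))
w=load('wneck');cp,_=ray(w,0,0); print('cam in tool wneck',Ro.from_euler('xyz',[-3.1407,.0002,.08413]).inv().apply(cp-[.43127,.12563,.26032]))
```

```text
10.2 [0.44153337 0.1273218  0.15349887] [-3.13993385e+00  2.69373614e-03  1.09071282e+00] [ 0.65645553 -0.30012634 -2.23216643] [ 0.06122981 -0.11891536  0.02139844]
wcap [ 0.44892448 -0.26554076  0.40747168] cam yaw -67.94051235692547 -0.0009014950434360845
wneck [0.42387527 0.20448745 0.46798236] cam yaw 4.877489969121804 -0.0017029253012202663
wheld [ 0.4465197  -0.26903222  0.37708755] cam yaw -67.46481378696741 0.004704446388045175
whov [0.36980193 0.16389069 0.36094432] cam yaw 62.58366942303934 -0.004370092304177383
cam in tool now [-0.00125319 -0.08085611 -0.20730898]
cam in tool wcap [ 0.00054953 -0.07984417 -0.20763296]
cam in tool wneck [-0.00078365 -0.07938527 -0.20759143]
```

Run:
```python
from h import *
w=load('whov'); M=w['world_to_cam']; y=np.radians(62.58); ty=np.array([np.sin(y),-np.cos(y)])
e=onz(w,318.7,192.2,.2055)[:2]; cap=e+.055*ty   # far end lies at -tool y
m=onz(w,340.4,211.7,.077)[:2]; nk=m-.030*np.array([np.cos(np.radians(122.2)),np.sin(np.radians(122.2))])
d=nk-cap; print('cap',cap,'neck',nk,'delta world',d,'tool x,y',d@[np.cos(y),np.sin(y)],d@ty)
b=onz(w,318.7,(150+330/2.3),.1745)[:2]; print('body-centre guess via pointer row',b)
```

```text
cap [0.43759821 0.12828504] neck [0.44075508 0.12739432] delta world [ 0.00315687 -0.00089072] tool x,y 0.0006631166197577495 0.003212397370093357
body-centre guess via pointer row [0.43923127 0.12738571]
```

Run:
```python
from h import *
go([.4443,.1266,.104],62.2)
```

```text
row [0.08, 0.29, 4.95] [-0.002, 0.003, 0.005] t 10.2
```

Call:
{"fn": "play_rows", "kwargs": {
  "steps": [
    [[0.08,0.29,0.5,-0.002,0.003,0.005,0],[0.08,0.29,2.5,-0.002,0.003,0.005,0],[0.08,0.29,4,-0.002,0.003,0.005,0],[0.08,0.29,4.6,-0.002,0.003,0.005,0],[0.08,0.29,4.95,-0.002,0.003,0.005,0],[0.08,0.29,4.95,-0.002,0.003,0.005,0],[0.08,0.29,4.95,-0.002,0.003,0.005,0]]
  ],
  "force": 20
}}

```text
time_s: 10.78
ee_pos: [0.4447, 0.1265, 0.1046]
eef_rot: [3.141, -0.001, 1.085]
force: [-0.8, 0.3, -2.5]
grip_width: 0.0102
```

Run:
```python
from h import *
o=ctrl.get_obs(); print(o['ee_pos'],o['eef_rot'],o['force'],o['moment'])
c=shot('scene','shov')
i=c['frame'][250:340,215:335]; cv2.imwrite('pics/cshov.png',cv2.resize(i,None,fx=6,fy=6,interpolation=2))
w=load('shov'); q=lambda p:np.round(((np.array(proj(w,p))-[215,250])*6),0)
print('neck axis .072,.102',q([.441,.127,.072]),q([.441,.127,.102]))
```

```text
[0.44468201 0.1265033  0.10456042] [ 3.14064432e+00 -8.13547822e-04  1.08506003e+00] [-0.82167532  0.32167263 -2.54123585] [ 0.01023557 -0.16818774  0.0161017 ]
neck axis .072,.102 [366. 280.] [360. 233.]
```

View pics/cshov.png

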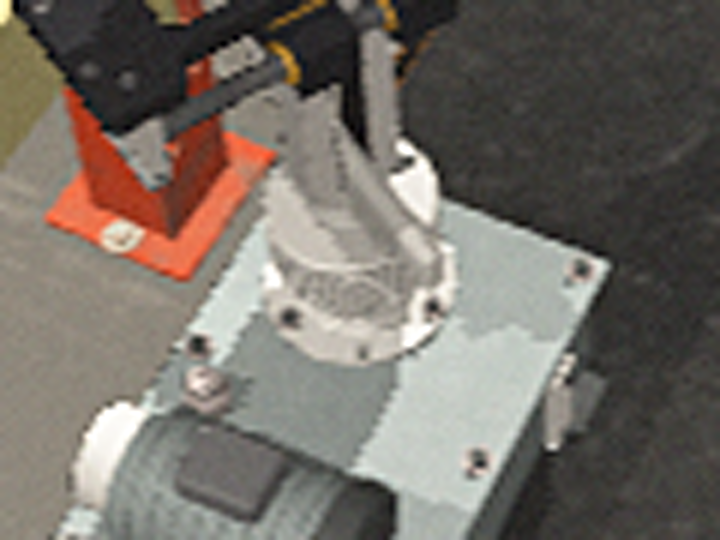

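The scene crop shows the cap body (columns 268–440) centred over the flange (265–457) once perspective is allowed for. Lowering gently.

Call:
{"fn": "play_rows", "kwargs": {
  "steps": [
    [[0,0,0.2,0,0,0,0],[0,0,0.4,0,0,0,0],[0,0,0.6,0,0,0,0],[0,0,0.6,0,0,0,0]]
  ]
}}

```text
time_s: 11.17
ee_pos: [0.4447, 0.1266, 0.0984]
eef_rot: [3.141, -0.001, 1.085]
force: [0.4, -0.2, -2.7]
grip_width: 0.0101
```

Call:
{"fn": "play_rows", "kwargs": {
  "steps": [
    [[0,0,0.2,0,0,0,0],[0,0,0.4,0,0,0,0],[0,0,0.4,0,0,0,0]]
  ]
}}

```text
time_s: 11.42
ee_pos: [0.4444, 0.1265, 0.094]
eef_rot: [3.141, -0.0, 1.085]
force: [-0.1, 0.0, -2.2]
grip_width: 0.0098
```

Call:
{"fn": "play_rows", "kwargs": {
  "steps": [
    [[0,0,0.15,0,0,0,0],[0,0,0.3,0,0,0,0],[0,0,0.3,0,0,0,0]]
  ]
}}

```text
time_s: 11.67
ee_pos: [0.4443, 0.1265, 0.0907]
eef_rot: [3.141, -0.0, 1.085]
force: [0.0, 0.0, -3.1]
grip_width: 0.0095
```

Call:
{"fn": "play_rows", "kwargs": {
  "steps": [
    [[0,0,0.1,0,0,0,0],[0,0,0.2,0,0,0,0],[0,0,0.3,0,0,0,0],[0,0,0.3,0,0,0,0]]
  ]
}}

```text
time_s: 12.0
ee_pos: [0.4442, 0.1265, 0.0874]
eef_rot: [-3.142, 0.0, 1.085]
force: [-0.8, -0.2, -2.2]
grip_width: 0.0098
```

Run:
```python
from h import *
o=ctrl.get_obs(); print(o['ee_pos'],o['eef_rot'],o['force'],o['moment'])
```

```text
[0.44419221 0.12648603 0.08744853] [-3.14153800e+00  5.58063118e-05  1.08527192e+00] [-0.83648826 -0.20948496 -2.19701566] [ 0.05223654 -0.15403057 -0.01236563]
```

Call:
{"fn": "play_rows", "kwargs": {
  "steps": [
    [[0,0,0.07,0,0,0,0],[0,0,0.14,0,0,0,0],[0,0,0.14,0,0,0,0]]
  ]
}}

```text
time_s: 12.25
ee_pos: [0.4443, 0.1265, 0.0862]
eef_rot: [3.141, -0.0, 1.085]
force: [-0.9, -0.2, -0.9]
grip_width: 0.0099
```

Run:
```python
from h import *
o=ctrl.get_obs(); print(o['ee_pos'],o['eef_rot'],o['force'],o['moment'])
```

```text
[0.44426345 0.12650063 0.08617403] [ 3.14148727e+00 -5.61274055e-05  1.08534828e+00] [-0.93844566 -0.23950702 -0.90736596] [ 0.00828961 -0.03004526 -0.0155174 ]
```

Seated: the load transferred at TCP z 0.0862, so the cap bottom is at about 0.082, as it should be with the lugs in the gaps. I'll release, shift along the wing to the axis and regrip for turning.

Call:
{"fn": "play_rows", "kwargs": {
  "steps": [
    [[0,0,0,0,0,0,0.3],[0,0,0,0,0,0,0.3],[0,0,0,0,0,0,0.3],[0,0,0,0,0,0,0.3],[0,-0.12,0,0,0,0,0.3],[0,-0.23,0,0,0,0,0.3],[0,-0.23,0,0,0,0,0.3]]
  ]
}}

```text
time_s: 12.83
ee_pos: [0.4421, 0.1277, 0.0862]
eef_rot: [3.142, -0.0, 1.085]
force: [0.6, -0.2, 0.9]
grip_width: 0.0285
```

Run:
```python
from h import *
o=ctrl.get_obs(); print(o['ee_pos'],o['eef_rot'],o['force'],o['moment'],o['qpos'][5])
c=shot('wrist','wset'); i=c['frame']
cv2.imwrite('pics/cset.png',cv2.resize(i[150:400,200:440],None,fx=2.3,fy=2.3,interpolation=2))
R=Ro.from_euler('xyz',o['eef_rot']); w=load('wset')
q=lambda p:np.round((np.array(proj(w,p))-[200,150])*2.3,0)
for y in(0,-.001,-.002): print(y,'wing ends/body top c',q(o['ee_pos']+R.apply([0,y-.055,-.052])),q(o['ee_pos']+R.apply([0,y,-.021])))
```

```text
[0.44205675 0.1276669  0.08619122] [ 3.14153501e+00 -6.90612910e-05  1.08541609e+00] [ 0.56874988 -0.24650164  0.92287957] [-0.02341965 -0.18687796  0.03871109] -0.883912363986729
0 wing ends/body top c [280. 118.] [278. 337.]
-0.001 wing ends/body top c [280. 112.] [278. 333.]
-0.002 wing ends/body top c [280. 107.] [278. 329.]
```

View pics/cset.png

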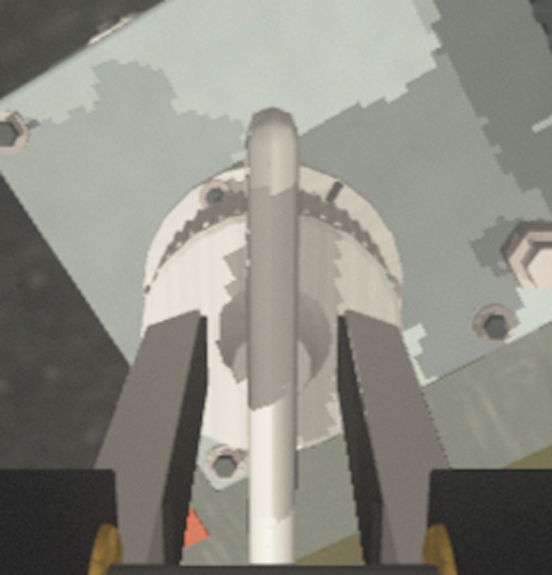

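The cap lies level on the neck, wing end at crop row 109; the axis is still about 1.2 mm outward along the wing. Shift, grip at 60 N, then turn clockwise while watching the moment.

Call:
{"fn": "play_rows", "kwargs": {
  "steps": [
    [[0,-0.06,0,0,0,0,0.3],[0,-0.12,0,0,0,0,0.3],[0,-0.12,0,0,0,0,0],[0,-0.12,0,0,0,0,0],[0,-0.12,0,0,0,0,0],[0,-0.12,0,0,0,0,0],[0,-0.12,0,0,0,0,0],[0,-0.12,0,0,0,0,0],[0,-0.12,0,0,0,0,0]]
  ],
  "force": 60
}}

```text
time_s: 13.63
ee_pos: [0.4411, 0.1282, 0.0862]
eef_rot: [3.142, -0.0, 1.085]
force: [-0.4, 0.2, 1.3]
grip_width: 0.0096
```

```bash
cat >> h.py <<'E'
def st():
    o=ctrl.get_obs(); print(round(o['time_s'],2),np.round(o['ee_pos'],4),'yaw',round(np.degrees(o['eef_rot'][2]),2),'F',np.round(o['force'],2),'M',np.round(o['moment'],3),'tau6',round(o['tau'][5],3),'w',round(o['grip_width'],4))
E
python3 -c "
from h import *
st()"
```

```text
13.63 [0.4411 0.1282 0.0862] yaw 62.19 F [-0.45  0.2   1.3 ] M [ 0.029 -0.183 -0.005] tau6 0.001 w 0.0096
```

Call:
{"fn": "play_rows", "kwargs": {
  "steps": [
    [[0,0,0,0,0,0.02,0],[0,0,0,0,0,0.05,0],[0,0,0,0,0,0.085,0],[0,0,0,0,0,0.12,0],[0,0,0,0,0,0.155,0],[0,0,0,0,0,0.19,0]]
  ]
}}

```text
time_s: 14.13
ee_pos: [0.4411, 0.1282, 0.0862]
eef_rot: [3.142, -0.0, 0.893]
force: [0.4, -0.2, 1.0]
grip_width: 0.0093
```

```bash
python3 -c "
from h import *
st()"
```

```text
14.13 [0.4411 0.1282 0.0862] yaw 51.14 F [ 0.4  -0.21  0.98] M [ 0.023 -0.135  0.047] tau6 -0.861 w 0.0093
```

Call:
{"fn": "play_rows", "kwargs": {
  "steps": [
    [[0,0,0,0,0,0.035,0],[0,0,0,0,0,0.07,0],[0,0,0,0,0,0.1,0]]
  ]
}}

```text
time_s: 14.38
ee_pos: [0.4411, 0.1282, 0.0862]
eef_rot: [3.141, -0.0, 0.79]
force: [1.1, -1.0, -0.2]
grip_width: 0.01
```

```bash
python3 -c "
from h import *
st()"
```

```text
14.38 [0.4411 0.1282 0.0862] yaw 45.24 F [ 1.11 -1.02 -0.21] M [-0.015 -0.105 -0.003] tau6 -0.611 w 0.01
```

Call:
{"fn": "play_rows", "kwargs": {
  "steps": [
    [[0,0,0,0,0,0.035,0],[0,0,0,0,0,0.07,0],[0,0,0,0,0,0.07,0]]
  ]
}}

```text
time_s: 14.63
ee_pos: [0.4411, 0.1282, 0.0862]
eef_rot: [3.142, -0.0, 0.717]
force: [0.1, -0.3, 0.0]
grip_width: 0.0095
```

```bash
python3 -c "
from h import *
st()"
```

```text
14.63 [0.4411 0.1282 0.0862] yaw 41.08 F [ 0.15 -0.33  0.03] M [ 0.026 -0.166 -0.078] tau6 0.796 w 0.0095
```

Call:
{"fn": "play_rows", "kwargs": {
  "steps": [
    [[0,0,0,0,0,0.025,0],[0,0,0,0,0,0.05,0],[0,0,0,0,0,0.075,0]]
  ]
}}

```text
time_s: 14.88
ee_pos: [0.4411, 0.1282, 0.0862]
eef_rot: [3.142, -0.0, 0.641]
force: [-0.0, -0.5, -0.7]
grip_width: 0.0096
```

```bash
python3 -c "
from h import *
st()"
```

```text
14.88 [0.4411 0.1282 0.0862] yaw 36.72 F [-0.01 -0.52 -0.67] M [ 0.045 -0.166  0.021] tau6 -0.638 w 0.0096
```

Call:
{"fn": "play_rows", "kwargs": {
  "steps": [
    [[0,0,0,0,0,0.025,0],[0,0,0,0,0,0.05,0],[0,0,0,0,0,0.075,0]]
  ]
}}

```text
time_s: 15.13
ee_pos: [0.4411, 0.1282, 0.0862]
eef_rot: [3.142, -0.0, 0.564]
force: [-0.2, -0.9, -0.1]
grip_width: 0.0098
```

```bash
python3 -c "
from h import *
st()"
```

```text
15.13 [0.4411 0.1282 0.0862] yaw 32.32 F [-0.2  -0.85 -0.05] M [ 0.012 -0.194  0.038] tau6 -0.62 w 0.0098
```

Call:
{"fn": "play_rows", "kwargs": {
  "steps": [
    [[0,0,0,0,0,0.025,0],[0,0,0,0,0,0.05,0],[0,0,0,0,0,0.075,0]]
  ]
}}

```text
time_s: 15.38
ee_pos: [0.4411, 0.1282, 0.0862]
eef_rot: [3.142, -0.0, 0.487]
force: [-0.0, 1.6, -0.9]
grip_width: 0.0097
```

```bash
python3 -c "
from h import *
st()"
```

```text
15.38 [0.4411 0.1282 0.0862] yaw 27.92 F [-0.01  1.65 -0.9 ] M [ 0.088 -0.188 -0.   ] tau6 -0.597 w 0.0097
```

Call:
{"fn": "play_rows", "kwargs": {
  "steps": [
    [[0,0,0,0,0,0.025,0],[0,0,0,0,0,0.05,0]]
  ]
}}

```text
time_s: 15.55
ee_pos: [0.4411, 0.1283, 0.0862]
eef_rot: [-3.141, -0.0, 0.435]
force: [0.8, 0.3, -0.5]
grip_width: 0.0094
```

```bash
python3 -c "
from h import *
st()"
```

```text
15.55 [0.4411 0.1283 0.0862] yaw 24.93 F [ 0.75  0.3  -0.45] M [ 0.144 -0.117  0.065] tau6 -0.529 w 0.0094
```

Call:
{"fn": "play_rows", "kwargs": {
  "steps": [
    [[0,0,0,0,0,0.025,0],[0,0,0,0,0,0.05,0],[0,0,0,0,0,0.075,0]]
  ]
}}

```text
time_s: 15.8
ee_pos: [0.4412, 0.1285, 0.0861]
eef_rot: [-3.141, -0.001, 0.358]
force: [1.0, 1.6, -2.0]
grip_width: 0.0091
```

```bash
python3 -c "
from h import *
st()"
```

```text
15.8 [0.4412 0.1285 0.0861] yaw 20.52 F [ 1.03  1.64 -1.99] M [ 0.503 -0.263  0.144] tau6 -0.463 w 0.0091
```

Call:
{"fn": "play_rows", "kwargs": {
  "steps": [
    [[0,0,0,0,0,0.025,0],[0,0,0,0,0,0.05,0]]
  ]
}}

```text
time_s: 15.97
ee_pos: [0.4412, 0.1287, 0.0861]
eef_rot: [-3.141, -0.001, 0.306]
force: [0.5, 2.9, -0.4]
grip_width: 0.0095
```

```bash
python3 -c "
from h import *
st()"
```

```text
15.97 [0.4412 0.1287 0.0861] yaw 17.54 F [ 0.46  2.93 -0.42] M [ 0.441 -0.107  0.239] tau6 -0.377 w 0.0095
```

Bite has begun: Mz 0.24, and tau6 agrees. Small steps now.

Call:
{"fn": "play_rows", "kwargs": {
  "steps": [
    [[0,0,0,0,0,0.02,0],[0,0,0,0,0,0.04,0]]
  ]
}}

```text
time_s: 16.13
ee_pos: [0.4411, 0.1288, 0.086]
eef_rot: [-3.141, -0.0, 0.264]
force: [0.5, 2.7, -0.9]
grip_width: 0.0095
```

```bash
python3 -c "
from h import *
st()"
```

```text
16.13 [0.4411 0.1288 0.086 ] yaw 15.15 F [ 0.46  2.7  -0.87] M [0.544 0.057 0.302] tau6 -0.156 w 0.0095
```

Call:
{"fn": "play_rows", "kwargs": {
  "steps": [
    [[0,0,0,0,0,0.02,0],[0,0,0,0,0,0.04,0]]
  ]
}}

```text
time_s: 16.3
ee_pos: [0.4411, 0.129, 0.086]
eef_rot: [-3.14, -0.001, 0.223]
force: [0.7, 3.7, -1.0]
grip_width: 0.0094
```

```bash
python3 -c "
from h import *
st()"
```

```text
16.3 [0.4411 0.129  0.086 ] yaw 12.76 F [ 0.69  3.71 -0.97] M [ 0.69  -0.199  0.417] tau6 -0.127 w 0.0094
```

Call:
{"fn": "play_rows", "kwargs": {
  "steps": [
    [[0,0,0,0,0,0.016,0],[0,0,0,0,0,0.032,0]]
  ]
}}

```text
time_s: 16.47
ee_pos: [0.4412, 0.1291, 0.086]
eef_rot: [-3.14, -0.001, 0.189]
force: [0.9, 4.4, -3.2]
grip_width: 0.0094
```

```bash
python3 -c "
from h import *
st()"
```

```text
16.47 [0.4412 0.1291 0.086 ] yaw 10.83 F [ 0.91  4.37 -3.18] M [ 0.884 -0.393  0.409] tau6 0.051 w 0.0094
```

Call:
{"fn": "play_rows", "kwargs": {
  "steps": [
    [[0,0,0,0,0,0.01,0],[0,0,0,0,0,0.02,0]]
  ]
}}

```text
time_s: 16.63
ee_pos: [0.4413, 0.1292, 0.0859]
eef_rot: [-3.14, -0.001, 0.168]
force: [2.3, 3.3, -3.0]
grip_width: 0.0093
```

```bash
python3 -c "
from h import *
st()"
```

```text
16.63 [0.4413 0.1292 0.0859] yaw 9.63 F [ 2.3   3.27 -3.05] M [ 0.813 -0.453  0.458] tau6 0.245 w 0.0093
```

Mz is about 0.46 N m in the moving trend, which is snug. Releasing and backing off.

Call:
{"fn": "play_rows", "kwargs": {
  "steps": [
    [[0,0,0,0,0,0,0.4],[0,0,0,0,0,0,0.4],[0,0,0,0,0,0,0.4],[0,0,0,0,0,0,0.4],[0,0,0,0,0,0,0.4],[0,0,-1,0,0,0,0.4],[0,0,-4,0,0,0,0.4],[0,0,-8,0,0,0,0.4],[0,0,-12,0,0,0,0.4],[0,0,-14,0,0,0,0.4],[0,0,-14,0,0,0,0.4],[0,0,-14,0,0,0,0.4],[0,0,-14,0,0,0,0.4],[0,0,-14,0,0,0,0.4]]
  ]
}}

```text
time_s: 17.8
ee_pos: [0.4407, 0.1289, 0.2249]
eef_rot: [-3.14, 0.001, 0.168]
force: [-0.8, 0.3, -0.2]
grip_width: 0.0371
```

Run:
```python
from h import *
st(); c=shot('wrist','wend'); s=shot('scene','send'); w=load('wend')
u,v=proj(w,[.441,.1275,.138]); print(u,v)
g=cv2.cvtColor(c['frame'],6); x,y=int(u)-80,max(int(v)-80,0)
a=cv2.resize(c['frame'][y:y+160,x:x+160],(480,480),interpolation=2); b=cv2.resize(s['frame'][245:335,225:325],(320,288),interpolation=2)
print('origin',x,y); cv2.imwrite('pics/cend.png',np.hstack([a,cv2.copyMakeBorder(b,0,192,0,0,0)]))
```

```text
17.8 [0.4407 0.1289 0.2249] yaw 9.63 F [-0.77  0.27 -0.17] M [-0.015 -0.079  0.009] tau6 -0.0 w 0.0371
319.77933011156546 241.72318926048754
origin 239 161
```

View pics/cend.png

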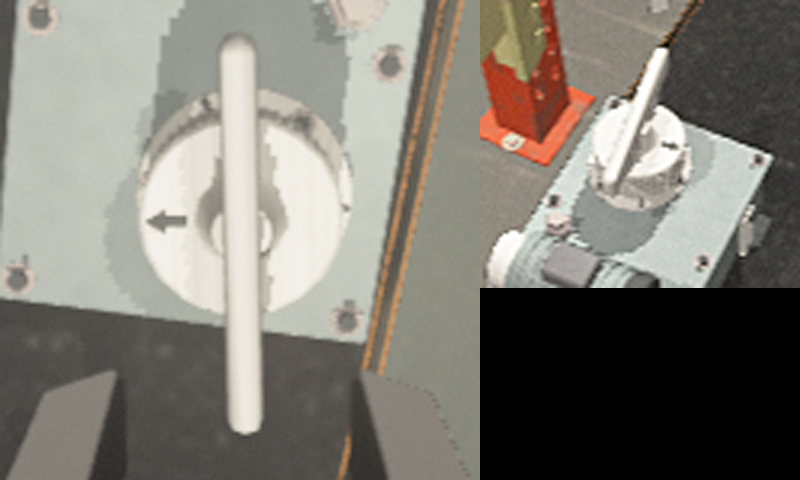

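The last picture shows the cap level and centred on the neck, released, with its wing about 1° behind the hand's final angle. The fingers are clear, so I'm handing in.

```bash
python3 -c "
from h import *
print(ctrl.hand_in())"
```

```text
the job is handed in; nothing more can be done
None
```

The cap is on the filler neck, screwed to snug and released. I handed the job in at about 18 s of the 51 s; `ctrl.hand_in()` gives no verdict, so I have no confirmation that it passed.

**What I did:** I picked the cap up by its wing, carried it to the neck and turned it so the lugs lined up with the gap marks. It went down without resistance until the neck took its weight with the cap's bottom at about 82 mm, the seated height. I regripped the wing on the neck's axis and turned it clockwise about 51°. The seal began to bite after roughly 40°, and I stopped there on the torque rise.

**Last checks:**
- **Torque:** the last reading while turning was 0.46 N m, inside the 0.4–0.6 N m snug range. Readings scatter by about ±0.05 N m. The rise was also shallower than stated, about 0.03 instead of 0.05 N m per degree, probably because the wing twisted slightly in the pads.
- **Seal load:** I could not measure the 10–30 N pull on the seal directly; I am inferring it from the torque.
- **Fit:** the final pictures show the cap level and centred. The fingers were clear, about 14 cm up, with no force on the hand.
- **Neighbours:** I never touched the bearing, tape measure or bottle, but I did not re-measure their positions.

**What went wrong or disagreed:**
- **First grasp:** it closed on air above the wing because the finger tips sit about 30 mm higher than the reported TCP. I corrected for that and the second grasp held.
- **Neck and cap positions:** camera estimates disagreed by 1–3 mm, so I aligned the cap to the neck within a single picture and felt the way down by force.

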